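# Close up the coffee mill and the tea tin

### The arm

A 6-joint arm with a two-finger parallel gripper is mounted at the origin on a cart in front of the work surface, level with it; the furniture and walls round the work are solid. World frame = base frame: x ahead of the robot, y to its left, z up, the work surface at z = 0. Lengths are in m, angles in rad, forces in N, time in s.
With the tool pointing down it reaches from about 0.275 to 0.875 m from the base axis. Payload 12.5 kg.
Tool frame: the origin (TCP) lies at the very end of the fingers, on their centre line; the grasp point (between the pads) lies 19 mm behind it; z points along the fingers, y is the line along which they close (so a half turn about z gives the same grasp; the last joint's range is limited). The gripper opens to 85 mm and grips with 20 to 120 N. Pads are 22 mm wide; open, the fingers measure 114 mm over their backs; the gripper's body (76 mm by 85 mm) begins 54 mm behind the grasp point. The pads swing forward as they close: fully open they stand 13 mm farther back than shut.
Start: joints at [-1.274, 0.351, 1.652, -0, 1.139, -0.085], TCP at [0.205, -0.51, 0.231] pointing down, gripper open.
Joint ranges: [-2.75, 2.75], [-0.79, 2.1], [0.01, 2.65], [-1.57, 4.71], [0.07, 3.14], [-2.87, 2.87]. Speed limits (rad/s): [2.22, 2.22, 2.79, 3.14, 3.14, 3.14].

### API

Orientations are given as a 3x3 rotation matrix whose columns are the frame's x, y, z axes.
In Python, from bench import manip gives the robot as it stands. Calls block until the motion is done:
- manip.move_ptp(position, orientation): joint-space move of the TCP to a pose.
- manip.move_l(position, attitude=None, max_speed=0.15): straight line of the TCP; attitude=None keeps the orientation; max_speed is the mean speed in m/s.
- manip.move_j(angles): joint-space move.
- manip.set_gripper(opening, effort=None): opening from 0.0 (shut) to 1.0 (fully open); effort is the grip in N (None keeps the last); returns when the fingers have stopped.
- manip.dwell(seconds).
- manip.inverse_kinematics(position, orientation): joint angles nearest the present ones, or None.
- manip.grab_frame(name): name is "scene" or "top" or "wrist"; returns (picture, depth): 420x560x3 uint8, red, green, blue; 420x560 float32, m along the optical axis (not along the pixel's ray), 0 where there is no reading.
- manip.get_calibration(name): a dict with "camera_matrix" (3x3 intrinsics, pixels), "R" (3x3) and "t" (3): a world point X has camera coordinates R X + t. Camera axes: x right, y down, z forward; pixel columns grow to the right and rows downward; lengths in m; the calibration is good to about 2 mm. A picture is of the moment at which its call begins: read the wrist's pose just before it. get_calibration takes no time and is no camera call; for the wrist camera it gives the pose at the moment of the call.
A pose or a line that the arm cannot do raises manip.Unreachable and nothing moves.
- manip.sign_off(): hands the job in; it is judged then, once.
Trained networks look in the newest picture that a camera, given by its name, has taken for a name from the list of things; names that differ only in an ending like _2 or _b are one class to them, and where a whole thing is asked for, a point or a joint stands for the part that bears it (a point fixed in the world has none). Each returns a list of dicts, best first, with "confidence" (0 to 1); they miss things now and then, are a little off and sometimes report something else, mostly with a low value. They report only what shows in the picture. A call takes as long as a camera call.
- manip.look_for(camera, name): "at" ([x, y, z] in m, in world coordinates, good to about 4 mm: the middle of the surface that is visible of it).
Readings, each from a call of its own:
- manip.current_time(): time.
- manip.current_qpos(): joint angles.
- manip.current_joint_vel(): joint speeds.
- manip.current_joint_torque(): joint torques, N m.
- manip.current_ee_pos(): TCP position.
- manip.current_tcp_rot(): TCP orientation.
- manip.current_force(): force on the tool from outside, world axes, zero at the start.
- manip.current_ft_torque(): the same for the moment, N m.
- manip.current_grip_width(): opening from 0.0 (shut) to 1.0 (fully open).
- manip.current_grip_force(): force on a finger pad.
Only numpy, scipy, OpenCV 4.12 (cv2) and the standard library are available. Lean on these libraries where they do the work, as an engineer would, in place of code of your own. Each camera call takes 0.05 s, during which the arm holds its last target. There are 200 camera calls.

### The job

The coffee and tea are made, so shut their containers: with the fingertips push the coffee mill's open drawer fully home, and push the tea tin's thrown-back lid over and down until it is shut (in either order). Only push: do not lift, tip or carry the mill or the tin, do not shove them about the worktop, and leave the mug, spice jar, teaspoon and cork where they are.

Things in the scene. Friction and masses are not known exactly. Their poses are not given: they have to be found in the camera images.
- coffee_mill: Wooden hand coffee mill, loose, 1.0-1.6 kg. Foot: local x -66..72, y -57..81 mm; cornice at z 100-110 reaching x -62; dome (front x -40) to z 154; fixed crank, its knob to z 214 at x 3, y -68. Origin on the worktop. The drawer, low in the face that looks to local -x, opens along -x and shuts along +x. With the drawer home, more than about 5 N slides the mill.
- coffee_mill_drawer (a joint): How far the mill's drawer is out, in m: 0 = fully home (front flush with the box), 0.075 = fully out; starts 0.035-0.07 out. It slides very easily (0.3 N) and stays where left. The drawer front is 96 mm wide and spans z 13 to 63 mm.
- mill_knob_home (a point): Fixed point on the mill: where the outer end of the drawer's round knob (17 mm across, 18 mm proud of the drawer front, axis 38 mm above the worktop) lies when the drawer is home; axes as the mill's. The knob end is now further out along the mill's -x by the drawer's joint value.
- tea_tin: Square dark green tea tin with a hinged lid, loose, 0.5 kg, 84 mm square, 96 mm high without its lid. Origin on the worktop under its centre, z up. The lid's hinge runs along local y on the +x side; the lid is thrown back past upright and leans out over local +x (which points somewhere between towards the robot and to its right). Push it from behind, towards local -x.
- tea_tin_lid (a joint): Angle of the tea tin's lid in rad: 0 = shut, 1.57 = upright, 1.92 = thrown back against its stop; starts at 1.85-1.92. Light (30 g) with a slightly stiff, damped hinge: it stays put within 0.3 rad of upright, and past that it sinks shut only slowly (many seconds), so follow it down with the fingertips; under 1 N at its free edge moves it.
- tin_hinge (a point): Middle of the tin's hinge line, 97 mm above the worktop, 45 mm from the tin's centre along its +x; axes as the tin's. Lid: 88 mm wide, reaching 87 mm from the hinge, 7 mm thick, with a 14 mm knob in its middle (top at z 125 mm when shut). Open at 1.92 its free edge is at z 179 mm, 30 mm behind the hinge (local +x); its knob points backwards to 41 mm behind the hinge, under z 140 mm.
- tea_mug: Bystander: green and white mug, 87 x 117 x 91 mm, loose, to the left of the mill. Origin at the centre of its underside. Behind it a tall cupboard fills the space left of about y = 0.13 m beyond x = 0.5 m: keep the arm clear of it when swinging in from the left.
- spice_jar: Bystander: spice jar with a dark cap, 41 mm across, 105 mm high, loose, behind and between mill and tin. Origin at the centre of its underside.
- teaspoon: Bystander: metal teaspoon, 138 x 28 x 12 mm, loose, lying on the worktop between mill and tin. Origin at the centre of its underside.
- bottle_cork: Bystander: cork, 24 mm across, 33 mm high, loose, standing behind the tin. Origin at the centre of its underside.

How it is judged:
At the end, for the whole second after the job is handed in: The mill's drawer is home (within 4 mm) and the tea tin's lid is shut (within 0.06 rad); mill and tin stand upright and still within 40 mm of where they stood, and the mug, spice jar, teaspoon and cork are within 30 mm of where they were (value of joint coffee_mill_drawer below 0.004 m and value of joint tea_tin_lid below 0.06 rad and linear speed of each of coffee_mill, tea_tin below 0.01 m/s and angle between each of coffee_mill, tea_tin's own z axis and vertical below 0.05 rad and distance of each of coffee_mill, tea_tin from where it was at the start of the episode below 0.04 m and distance of each of tea_mug, spice_jar, teaspoon, bottle_cork from where it was at the start of the episode below 0.03 m); the robot touches nothing.
It fails at once if the coffee mill is lifted (12 mm), tipped (0.25 rad) or shoved 40 mm (height (world z) of coffee_mill above 0.012 m or angle between coffee_mill's own z axis and vertical above 0.25 rad or distance of coffee_mill from where it was at the start of the episode above 0.04 m).
It fails at once if the tea tin is lifted (12 mm), tipped (0.25 rad) or shoved 40 mm (height (world z) of tea_tin above 0.012 m or angle between tea_tin's own z axis and vertical above 0.25 rad or distance of tea_tin from where it was at the start of the episode above 0.04 m).
It fails at once if the mug, spice jar, teaspoon or cork is moved 30 mm (distance of any of tea_mug, spice_jar, teaspoon, bottle_cork from where it was at the start of the episode above 0.03 m).
It also fails if it takes over 54 s, if anything falls off the work surface, if the arm or the gripper's body presses on something with over 40 N, if the wrist force passes 120 N, or if a joint passes its speed limit or range.

## Working session

There is one attempt and no reset: what is moved stays moved. The work goes in short steps, each a Python script; the robot and the scene stay as the last script left them, time stands still between calls to the robot, and variables do not carry over. Pictures are saved under pics/ and viewed, at most 10 in all, crops included, and the job is handed in when it is done.

```bash
mkdir -p pics
python3 - <<'E'
from bench import manip as m
import cv2,numpy as np
for c in ("scene","top"):
    p,d=m.grab_frame(c); cv2.imwrite(f"pics/{c}0.png",p[:,:,::-1]); np.savez(f"pics/{c}0.npz",p=p,d=d,**m.get_calibration(c))
    k=m.get_calibration(c); print(c,(-k["R"].T@k["t"]).round(3))
    for n in ["coffee_mill","coffee_mill_drawer","mill_knob_home","tea_tin","tea_tin_lid","tin_hinge","tea_mug","spice_jar","teaspoon","bottle_cork"]:
        print(n,[(np.round(r["at"],3).tolist(),round(r["confidence"],2)) for r in m.look_for(c,n)[:2]])
print(m.current_time())
E
```

```text
scene [ 0.283 -0.551  0.77 ]
coffee_mill [([0.647, -0.046, 0.086], 0.68)]
coffee_mill_drawer [([0.602, -0.004, 0.029], 0.93)]
mill_knob_home [([0.646, -0.048, 0.087], 0.69)]
tea_tin [([0.527, -0.25, 0.056], 0.94)]
tea_tin_lid [([0.525, -0.317, 0.162], 0.63)]
tin_hinge [([0.527, -0.251, 0.056], 0.8)]
tea_mug [([0.477, 0.269, 0.064], 0.93), ([0.556, -0.13, 0.009], 0.48)]
spice_jar [([0.751, -0.191, 0.074], 0.59)]
teaspoon [([0.561, -0.13, 0.008], 0.53)]
bottle_cork [([0.705, -0.249, 0.037], 0.71), ([0.647, -0.048, 0.084], 0.31)]
top [ 0.547 -0.022  1.177]
coffee_mill [([0.663, -0.013, 0.108], 0.69)]
coffee_mill_drawer [([0.589, -0.001, 0.025], 0.94)]
mill_knob_home [([0.662, -0.009, 0.111], 0.56)]
tea_tin [([0.534, -0.273, 0.071], 0.71)]
tea_tin_lid [([0.532, -0.303, 0.146], 0.87)]
tin_hinge [([0.533, -0.274, 0.072], 0.81)]
tea_mug [([0.482, 0.292, 0.053], 0.93)]
spice_jar [([0.759, -0.17, 0.106], 0.61), ([0.481, 0.29, 0.052], 0.27)]
teaspoon [([0.561, -0.126, 0.005], 0.63)]
bottle_cork [([0.711, -0.246, 0.035], 0.43)]
1.1
```

View pics/scene0.png

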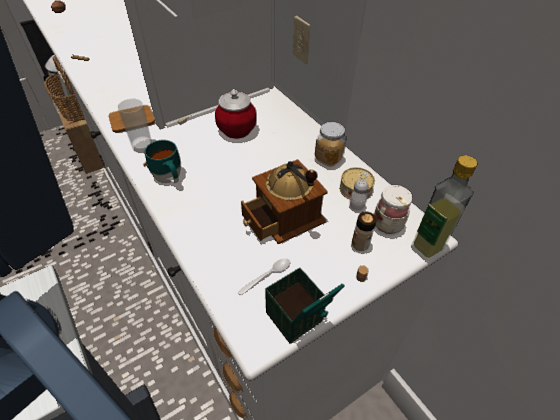

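View pics/top0.png

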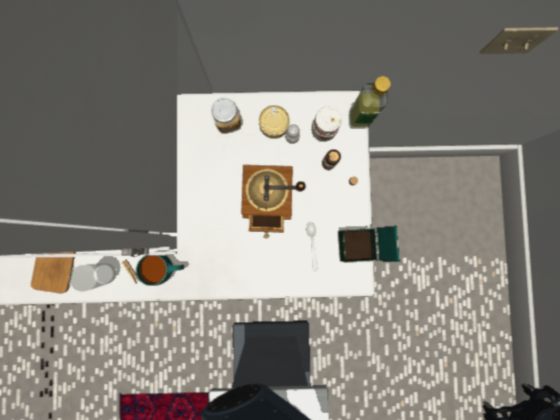

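The scene view shows the mill with its drawer open at about (262,218) and the tin at (297,303), lid thrown back to (325,300). In the top view the mill's drawer is at (266,223) with its knob at (266,235), facing the robot. The tin is at (357,244) with its lid at (388,243), hinge towards -y. Next I fit both poses from depth.

Run:
```python
import cv2,numpy as np
def cloud(c):
    f=np.load(f"pics/{c}0.npz"); K=f["camera_matrix"]; d=f["d"].astype(float); v,u=np.indices(d.shape)
    P=np.stack([(u-K[0,2])/K[0,0]*d,(v-K[1,2])/K[1,1]*d,d],-1)
    return ((P-f["t"])@f["R"])[d>0], f["p"][d>0]
def box(P,x0,x1,y0,y1,z0,z1):
    return P[(P[:,0]>x0)&(P[:,0]<x1)&(P[:,1]>y0)&(P[:,1]<y1)&(P[:,2]>z0)&(P[:,2]<z1)]
def rect(n,Q):
    if len(Q)<5: print(n,len(Q));return
    (cx,cy),(w,h),a=cv2.minAreaRect((Q[:,:2]*1000).astype(np.float32)); print(n,len(Q),np.round([cx,cy,w,h,a],1),"z",Q[:,2].min().round(3),np.median(Q[:,2]).round(3),Q[:,2].max().round(3), "xr",Q[:,0].min().round(3),Q[:,0].max().round(3),"yr",Q[:,1].min().round(3),Q[:,1].max().round(3))
for c in ("top","scene"):
    P,_=cloud(c); print(c,"table z",np.median(box(P,.45,.55,0,.1,-.02,.02)[:,2]).round(4))
    rect("cornice",box(P,.55,.8,-.12,.1,.095,.118))
    rect("foot",box(P,.5,.8,-.12,.1,.006,.03))
    rect("drawer",box(P,.5,.605,-.09,.09,.045,.075))
    for z in (.02,.03,.04,.05,.06): rect(f"dr{z}",box(P,.5,.605,-.09,.09,z-.005,z+.005))
    rect("knob",box(P,.5,.585,-.05,.05,.03,.055))
    rect("tin rim",box(P,.45,.62,-.32,-.17,.088,.1))
    rect("tin all",box(P,.45,.62,-.315,-.17,.02,.1))
    for z in (.11,.13,.15,.17): rect(f"lid{z}",box(P,.43,.65,-.4,-.2,z-.01,z+.01))
```

```text
top table z -0.0007
cornice 1476 [681.1  -7.6 129.4 129.1  87.1] z 0.099 0.11 0.118 xr 0.615 0.748 yr -0.075 0.06
foot 511 [652.1 -13.7 287.8 202.6   2.9] z 0.006 0.024 0.03 xr 0.513 0.797 yr -0.119 0.093
drawer 111 [ 5.824e+02 -3.400e+00  4.110e+01  9.380e+01  5.000e-01] z 0.046 0.06 0.067 xr 0.562 0.603 yr -0.05 0.044
dr0.02 145 [ 5.898e+02 -2.800e+00  2.980e+01  8.530e+01  4.000e-01] z 0.015 0.022 0.025 xr 0.575 0.605 yr -0.045 0.04
dr0.03 97 [591.6  -1.9  86.7  29.7  86.8] z 0.025 0.027 0.035 xr 0.574 0.605 yr -0.044 0.042
dr0.04 31 [567.8  -4.9  83.3  17.6  86.8] z 0.036 0.04 0.045 xr 0.559 0.579 yr -0.047 0.036
dr0.05 31 [ 5.824e+02 -3.400e+00  4.110e+01  9.380e+01  5.000e-01] z 0.046 0.051 0.055 xr 0.562 0.603 yr -0.05 0.044
dr0.06 75 [582.8  -3.6  92.   18.8  80.6] z 0.055 0.062 0.065 xr 0.576 0.6 yr -0.049 0.043
knob 42 [570.7  -4.6  22.3  86.3   3.7] z 0.034 0.041 0.055 xr 0.559 0.585 yr -0.047 0.039
tin rim 165 [ 535.9 -243.6   83.9   86.9    2.3] z 0.088 0.094 0.1 xr 0.493 0.578 yr -0.288 -0.199
tin all 1239 [ 535.9 -243.5   83.9   87.     2.3] z 0.02 0.053 0.1 xr 0.493 0
[... 1213 characters left out ...]
582 yr -0.052 0.046
knob 187 [569.5  -2.3  24.4  96.1   4. ] z 0.03 0.042 0.055 xr 0.557 0.585 yr -0.05 0.047
tin rim 250 [ 533.  -245.4   85.9   91.4    2.2] z 0.088 0.092 0.1 xr 0.49 0.577 yr -0.293 -0.199
tin all 2418 [ 533.  -245.4   85.9   91.4    2.2] z 0.02 0.052 0.1 xr 0.49 0.577 yr -0.293 -0.199
lid0.11 23 [ 502.9 -296.6    7.3   23.1   83.9] z 0.101 0.109 0.12 xr 0.492 0.515 yr -0.3 -0.292
lid0.13 103 [ 533.8 -311.7   25.3   84.8   85.3] z 0.121 0.136 0.14 xr 0.492 0.577 yr -0.325 -0.296
lid0.15 156 [ 534.3 -310.1   14.2   83.8   87.2] z 0.14 0.154 0.16 xr 0.493 0.577 yr -0.317 -0.301
lid0.17 263 [ 535.6 -312.6   11.2   85.7   89.3] z 0.16 0.177 0.18 xr 0.493 0.578 yr -0.318 -0.306
```

```bash
cat > h.py <<'E'
from bench import manip as m
import numpy as np
H=np.array([.536,-.287,.097]); D=np.array([-.04,.9992,0])
def rot(x,z):
    x,z=np.array(x,float),np.array(z,float); x/=np.linalg.norm(x); z/=np.linalg.norm(z)
    return np.stack([x,np.cross(z,x),z],1)
def tip(d,z): return H+(d-.011)*D+[0,0,z]   # leading lower edge of the fingertips in hinge plane
E
python3 - <<'E'
from h import *
m.set_gripper(0.0)
best=None
for s in (1,-1):
    R=rot(s*D,[0,0,-1]); q=m.inverse_kinematics(tip(-.09,.18),R)
    print(s,None if q is None else np.round(q,2))
    if q is not None and (best is None or abs(q[5])<best[0]): best=(abs(q[5]),R)
R=best[1]
m.move_ptp(tip(-.09,.18),R); m.move_l(tip(-.06,.072))
f0=m.current_force(); print(np.round(f0,2),m.current_time())
for th in np.linspace(1.95,0.1,13):
    d=.078*np.cos(th)-.007*np.sin(th); z=.078*np.sin(th)+.007*np.cos(th)
    m.move_l(tip(d,z),max_speed=.035)
    print(round(th,2),np.round(m.current_force()-f0,2),round(m.current_time(),1))
p,dp=m.grab_frame("scene")
import cv2; cv2.imwrite("pics/s1.png",p[:,:,::-1])
E
```

```text
1 [-0.69  0.53  1.27 -0.    1.35 -0.73]
-1 [-0.69  0.53  1.27 -0.    1.35  2.41]
[0.03 0.62 0.47] 4.1167
1.95 [-0.44 -0.58 -0.46] 5.0
1.8 [-0.07 -1.25 -0.2 ] 5.5
1.64 [ 0.21 -0.14 -0.54] 6.0
1.49 [-0.81 -0.69 -1.58] 6.5
1.33 [-0.44 -0.75 -0.83] 6.9
1.18 [ 0.78 -0.52 -0.93] 7.4
1.03 [-0.78 -0.2  -0.8 ] 7.9
0.87 [ 0.18 -0.6  -0.71] 8.4
0.72 [ 0.61 -1.23 -0.53] 8.9
0.56 [ 0.42 -0.9  -0.06] 9.4
0.41 [-0.01 -0.01  0.06] 9.9
0.25 [-0.41 -0.35 -0.07] 10.4
0.1 [-0.09 -0.   -0.12] 10.9
```

View pics/s1.png

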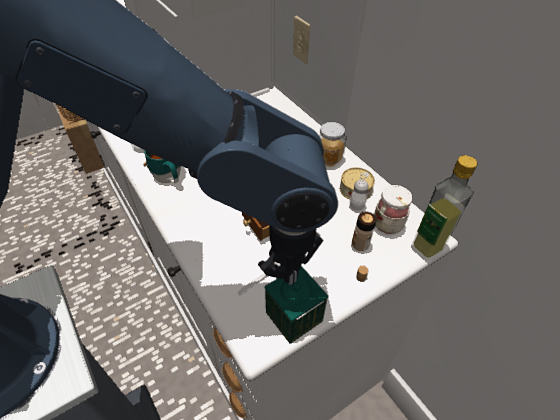

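The picture shows the lid almost shut under the fingertips at about (295,283), with the tin still in place. I'll press it home under force watch, check it, then go to the drawer's approach pose.

Run:
```python
from h import *
import cv2
for z in np.arange(.013,-.004,-.001):
    m.move_l(tip(.078,.0+z),max_speed=.02)
    m.dwell(.1); f=np.mean([m.current_force() for _ in range(4)],0)
    print(round(z,3),np.round(f,2))
    if f[2]>3: break
m.dwell(.3); print(np.round(m.current_force(),2),m.current_time())
m.move_l(tip(.078,.12))
X=np.array([.9987,-.05,0]); s=2**-.5
K=np.array([.557,-.002,.030]); best=None
for sg in (1,-1):
    R=rot(sg*(X+[0,0,1]),X-np.array([0,0,1])); qs=[m.inverse_kinematics(K-X*b,R) for b in (.06,0,-.06)]
    print(sg,[None if q is None else np.round(q,2).tolist() for q in qs])
p,d=m.grab_frame("scene"); cv2.imwrite("pics/s2.png",p[:,:,::-1])
k=m.get_calibration("scene"); C=k["camera_matrix"]; v,u=np.indices(d.shape)
P=(np.stack([(u-C[0,2])/C[0,0]*d,(v-C[1,2])/C[1,1]*d,d],-1)-k["t"])@k["R"]
Q=P[(d>0)&(abs(P[...,0]-.534)<.05)&(abs(P[...,1]+.244)<.05)&(P[...,2]>.08)&(P[...,2]<.2)]
A=Q[(Q[:,2]>.098)&(Q[:,2]<.109)]
print("lid pts",len(A),np.linalg.lstsq(np.c_[A[:,:2]-[.534,-.244],np.ones(len(A))],A[:,2],rcond=None)[0].round(3),Q[:,2].max(), A.min(0),A.max(0))
```

```text
0.013 [-0.39 -3.14  4.04]
[ 0.27 -2.85  5.83] 11.575
1 [[-0.12, 0.62, 2.38, 3.06, 0.64, -1.55], [-0.11, 0.64, 2.24, 3.06, 0.52, -1.54], [-0.1, 0.67, 2.09, 3.06, 0.41, -1.53]]
-1 [[-0.12, 0.62, 2.38, 3.06, 0.64, 1.59], [-0.11, 0.64, 2.24, 3.06, 0.52, 1.6], [-0.1, 0.67, 2.09, 3.06, 0.41, 1.62]]
lid pts 1743 [0.001 0.006 0.103] 0.12392709823439751 [ 0.48892138 -0.28731871  0.09805871] [ 0.57796825 -0.19660431  0.10898958]
```

View pics/s2.png

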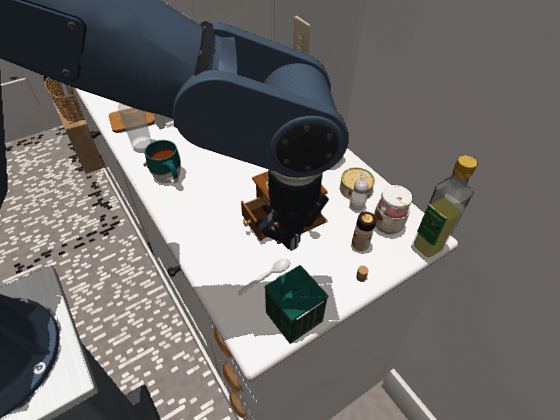

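The tin lid is shut: at (296,290) it lies flat, fitted at z 0.103 with slope 0.006, and the tin is unmoved. The drawer needs a flipped-wrist pose, so I'll retract high, flip, and approach the knob.

```bash
cat >> h.py <<'E'
X=np.array([.9987,-.05,0]); RD=rot(X+[0,0,1],X-np.array([0,0,1])); K=np.array([.557,-.002,.030])
E
python3 - <<'E'
from h import *
import cv2
q=np.array(m.current_qpos()); print(q.round(2))
m.move_j([q[0],-.05,1.65,q[3],1.3,q[5]]); print(np.round(m.current_ee_pos(),3))
m.move_j([-.12,-.05,1.9,3.06,.6,-1.55]); print(np.round(m.current_ee_pos(),3))
a=m.inverse_kinematics(K-X*.05+[0,0,.08],RD); print(np.round(a,2))
m.move_j(a); m.move_l(K-X*.035)
print(np.round(m.current_ee_pos(),3),m.current_time())
p,d=m.grab_frame("scene"); cv2.imwrite("pics/s3.png",cv2.resize(p[120:300,150:390,::-1],None,fx=3,fy=3))
E
```

```text
[-0.47  0.42  1.6   0.    1.13 -0.51]
[ 0.445 -0.175  0.433]
[ 0.639 -0.018  0.669]
[-0.11  0.37  2.35  3.01  0.37 -1.5 ]
[ 0.522 -0.     0.03 ] 18.7167
```

View pics/s3.png

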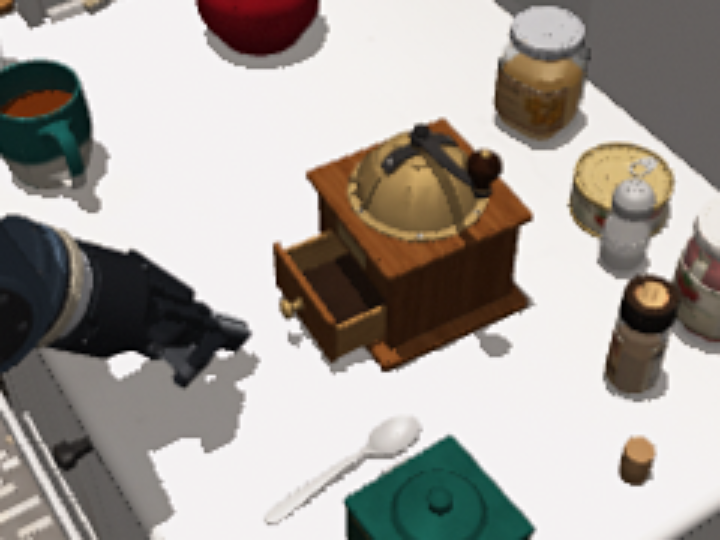

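The fingers at about (240,335) in the crop are lined up with the drawer knob at (290,303), in front of the mill. Now I push in small steps under force watch.

Run:
```python
from h import *
import cv2
m.dwell(.2); f0=np.mean([m.current_force() for _ in range(5)],0); print(f0.round(2))
m.move_l(K+X*.030,max_speed=.06)
print(np.round(m.current_force()-f0,2))
for s in np.arange(.032,.075,.0015):
    m.move_l(K+X*s,max_speed=.03); m.dwell(.05)
    f=np.mean([m.current_force() for _ in range(5)],0)-f0; print(round(s,4),f.round(2))
    if f@X<-2.5: break
print(m.current_time())
p,d=m.grab_frame("scene"); cv2.imwrite("pics/s4.png",cv2.resize(p[120:300,150:390,::-1],None,fx=3,fy=3))
```

```text
[-0.05 -0.18 -0.37]
[0.09 0.62 0.67]
0.032 [-0.92  0.33  0.98]
0.0335 [0.9  0.64 0.41]
0.035 [ 0.59 -0.73  0.39]
0.0365 [0.3  0.22 0.64]
0.038 [0.46 0.62 0.21]
0.0395 [ 0.09 -0.14  0.1 ]
0.041 [-6.26  1.19  4.22]
22.3
```

View pics/s4.png

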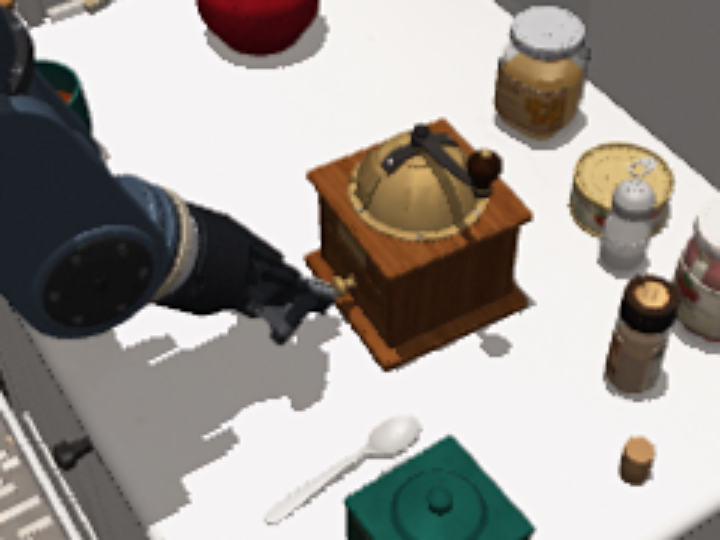

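In the crop the drawer front sits flush with the mill's face and the knob shows at (345,285). The force jumped to 6 N, which is the end stop. I'll back off and check by depth.

Run:
```python
from h import *
import cv2
m.move_l(K-X*.06); m.move_l(K-X*.10+[0,0,.12])
m.dwell(.3)
for c in ("scene","top"):
    p,d=m.grab_frame(c); k=m.get_calibration(c); C=k["camera_matrix"]; v,u=np.indices(d.shape)
    P=(np.stack([(u-C[0,2])/C[0,0]*d,(v-C[1,2])/C[1,1]*d,d],-1)-k["t"])@k["R"]
    P=P[d>0]
    Q=P[(abs(P[:,0]-.68)<.1)&(abs(P[:,1]+.008)<.09)&(P[:,2]>.095)&(P[:,2]<.118)]
    print(c,"cornice",cv2.minAreaRect((Q[:,:2]*1000).astype(np.float32)))
    if c=="scene":
        F=P@np.array([*X]); S=P@np.array([.05,.9987,0])
        for z in (.02,.03,.04,.05,.06,.07,.08):
            for a,b in ((-.03,-.005),(.025,.05),(.01,.02),(-.05,-.03),(.05,.06)):
                g=F[(abs(P[:,2]-z)<.005)&(S-.03>a-.03)&(S-.03<b-.03)&(F>.58)&(F<.65)]
                print(z,a,len(g),np.median(g).round(4) if len(g) else None,end=" | ")
            print()
        cv2.imwrite("pics/s5.png",cv2.resize(p[120:345,150:400,::-1],None,fx=2.6,fy=2.6))
    for n in ["tea_mug","spice_jar","teaspoon","bottle_cork","tea_tin"]:
        print(n,[np.round(r["at"],3).tolist() for r in m.look_for(c,n)[:1]])
print(m.current_time())
```

```text
scene cornice ((679.1654052734375, -8.511093139648438), (130.84373474121094, 130.44602966308594), 86.82980346679688)
0.02 -0.03 25 0.6215 | 0.02 0.025 7 0.6211 | 0.02 0.01 7 0.6207 | 0.02 -0.05 20 0.6388 | 0.02 0.05 5 0.6211 | 
0.03 -0.03 23 0.6218 | 0.03 0.025 9 0.6209 | 0.03 0.01 5 0.6212 | 0.03 -0.05 20 0.636 | 0.03 0.05 6 0.6211 | 
0.04 -0.03 24 0.6219 | 0.04 0.025 27 0.6201 | 0.04 0.01 8 0.6208 | 0.04 -0.05 18 0.6373 | 0.04 0.05 6 0.6212 | 
0.05 -0.03 22 0.6214 | 0.05 0.025 17 0.6216 | 0.05 0.01 8 0.6208 | 0.05 -0.05 26 0.6338 | 0.05 0.05 5 0.6218 | 
0.06 -0.03 32 0.6223 | 0.06 0.025 15 0.6218 | 0.06 0.01 7 0.6214 | 0.06 -0.05 12 0.6391 | 0.06 0.05 5 0.6217 | 
0.07 -0.03 23 0.6218 | 0.07 0.025 7 0.62 | 0.07 0.01 5 0.62 | 0.07 -0.05 23 0.6314 | 0.07 0.05 5 0.6219 | 
0.08 -0.03 29 0.6224 | 0.08 0.025 16 0.62 | 0.08 0.01 5 0.6197 | 0.08 -0.05 21 0.6364 | 0.08 0.05 6 0.6214 | 
tea_mug [[0.48, 0.267, 0.064]]
spice_jar [[0.752, -0.193, 0.076]]
teaspoon [[0.625, -0.012, 0.041]]
bottle_cork [[0.707, -0.25, 0.037]]
tea_tin [[0.522, -0.261, 0.104]]
top cornice ((681.4781494140625, -7.606086730957031), (129.2557373046875, 129.7704620361328), 87.09493255615234)
tea_mug [[0.483, 0.292, 0.054]]
spice_jar [[0.758, -0.174, 0.105]]
teaspoon [[0.565, -0.126, 0.007]]
bottle_cork []
tea_tin [[0.534, -0.236, 0.102]]
25.0667
```

View pics/s5.png

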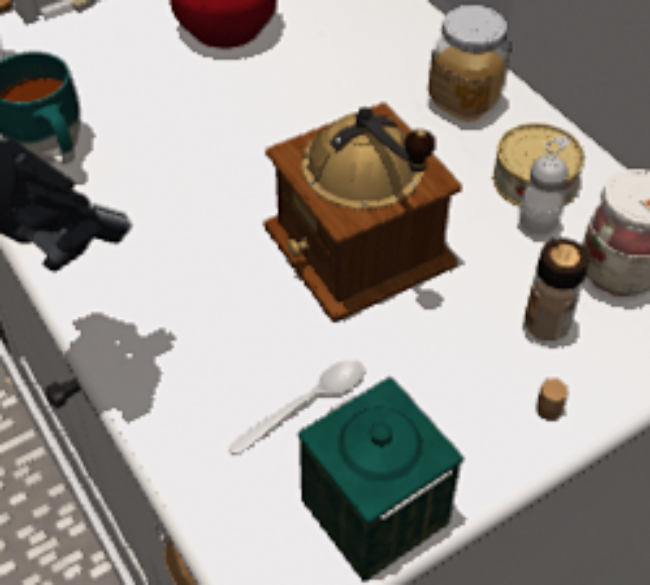

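The drawer (knob at (298,247)) is flush with the mill face, both at 0.621 m along the mill's axis. The tin lid at (380,440) is shut, the bystanders are in place, and the arm is clear.

```bash
python3 -c "
from bench import manip as m
print(m.sign_off())"
```

```text
the job is handed in; nothing more can be done
None
```

The mill's drawer is flush with the box and the tea tin's lid is shut; depth images show mill and tin within a few mm of where they stood and the bystanders in place. I handed the job in at about 25 s with the arm clear, but no verdict came back.

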